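# Clamp an icon panel on the gilder's holding board

### The arm

A 6-joint arm with a two-finger parallel gripper is mounted at the origin on the work surface. World frame = base frame: x ahead of the robot, y to its left, z up, the work surface at z = 0. Lengths are in m, angles in degrees, forces in N, time in s.
With the tool pointing down it reaches from about 0.325 to 0.9 m from the base axis. Payload 6.1 kg.
Tool frame: the origin (TCP) lies between the finger pads; the fingertips stand ctrl.tip_extent ahead of it and the grasp point (between the pads) is the TCP (ctrl.tip_extent is the distance from the TCP to the fingertips, in m); z points along the fingers, y is the line along which they close (so a half turn about z gives the same grasp; the last joint's range is limited). The gripper opens to 85 mm and grips with 20 to 120 N. Pads are 22 mm wide; open, the fingers measure 114 mm over their backs; the gripper's body (76 mm by 85 mm) begins 54 mm behind the grasp point. The pads swing forward as they close: fully open they stand 13 mm farther back than shut.
Start: joints at [-79.819, 12.628, 87.462, -0, 79.91, -7.225], TCP at [0.187, -0.596, 0.25] pointing down, gripper open.
Joint ranges: [-170.65, 170.65], [-52.31, 119.04], [5.05, 147.46], [-71.25, 251.25], [11.57, 151.72], [-153.62, 153.62]. Speed limits (degrees/s): [147.25, 147.25, 172.46, 180, 180, 180].

### API

Orientations are given as [roll, pitch, yaw] about the fixed x, y, z axes, in that order (R = Rz(yaw) Ry(pitch) Rx(roll)).
In Python, from station import ctrl, viewer gives the robot as it stands.
- The arm moves only by the tool jog_arm, never from a script. Its argument "motion" is a list of rows, each a list of 3 entries, a list of its own where there are three numbers: the closure, from 0 (fully open) to 1 (shut), then the shift along the world's x, y, z in units of 0.04 m (1.0 is 0.04 m), then the turn, a rotation vector about the world's x, y, z in units of 45 degrees (1.0 is 45 degrees). In form: [[fingers, [dx, dy, dz], [rx, ry, rz]], ...]. A call has 1 to 10 rows; each row shifts and turns the commanded pose from where the row before left it; what a row does not reach is not made up. A row lasts 1/12 s, in which the tool goes at most 41.7 mm and 7.16 degrees, less where a joint would pass 70% of its speed; a pose out of reach is approached as far as the arm can. A call with a number of a shift or a turn outside -1 to 1 is refused whole. A call with a gripper value outside its range is refused whole. The fingers move at their own pace and stop on an object; the grip force is fixed at half the most. Time passes only in rows, so rows that do not move let the fingers close. It gives the time, the measured TCP pose, the force, the opening and the grip force at its end, in the units of the state.
- ctrl.get_state(): the state, without advancing time (a new reading comes with each control period).
- viewer.camera(name): name is "side" or "top"; returns (picture, depth): 384x512x3 uint8, red, green, blue; 384x512 float32, m along the optical axis (not along the pixel's ray), 0 where there is no reading.
- viewer.get_calibration(name): a dict with "fx", "fy", "cx", "cy" (pixels), "camera_from_world" (4x4, takes a point from world to camera coordinates). Camera axes: x right, y down, z forward; pixel columns grow to the right and rows downward; lengths in m; the calibration is good to about 2 mm. A picture is of the moment at which its call begins. get_calibration takes no time and is no camera call.
- ctrl.close_job(): hands the job in; it is judged then, once.
Trained networks look in the newest picture that a camera, given by its name, has taken for a name from the list of things; names that differ only in an ending like _2 or _b are one class to them, and where a whole thing is asked for, a point or a joint stands for the part that bears it (a point fixed in the world has none). Each returns a list of dicts, best first, with "confidence" (0 to 1); they miss things now and then, are a little off and sometimes report something else, mostly with a low value. They report only what shows in the picture. A call takes as long as a camera call.
- viewer.trace(name, camera): "region" (384x512 bool, what is visible of it).
- viewer.place_of(name, camera): "xyz" ([x, y, z] in m, in world coordinates, good to about 4 mm: a listed point, or the origin of a listed thing).
The state is a dict: "time_s": time; "joint_pos": joint angles; "joint_vel": joint speeds; "effort": joint torques, N m; "ee_pos": TCP position; "eef_rot": TCP orientation; "force": force on the tool from outside, world axes, zero at the start; "moment": the same for the moment, N m; "gripper_width": finger opening in m; "grasp_force": force on a finger pad.
Only numpy, scipy, OpenCV 4.12 (cv2) and the standard library are available. Lean on these libraries where they do the work, as an engineer would, in place of code of your own. Each camera call takes 0.05 s, during which the arm holds its last target. There are 200 camera calls.

### The job

Gently slide the white icon panel along its holding board until its far edge sits flush along the wooden fence. Then screw the clamp down clockwise onto the panel: turn it until you feel the foot bite, and go on only to the first position after that at which the knob's long flat sides lie in line with the clamp's arm. Let go, leave the panel flush and gripped, and leave the other things on the table where they are.

Things in the scene. Friction and masses are not known exactly. Their poses are not given: they have to be found in the camera images.
- panel: Loose icon panel, a wooden board with white face, gold ring and gold stripe: 160 mm (x) by 220 mm (y), 22 mm thick, 0.35 to 0.6 kg. Origin at the centre of its underside, x towards its far edge, z up. It lies flat on the holding board, 20 to 50 mm short of the fence, up to 0.1 rad askew, under the raised foot. A few newtons, pushed low on its near edge (x = -80 mm) with shut fingers, slide it.
- jig: Fixed holding board: plywood 12 mm thick on the table. Origin at table level below the middle of the fence's panel-side face; the fence runs along y, x points from the panel to the fence, so the panel is home when its far edge is at x = 0. The plywood reaches from x = -210 to +80 mm and 180 mm to either side.
- clamp: Fixed aluminium clamp: a post behind the fence, and an arm 30 mm wide along x that reaches over the panel, its top 78 mm above the table. Origin at table level, in the plane of the fence's face, in the middle of the arm's width; x as the board's x. The vertical screw stands at x = -34 mm, y = 0 and has a sprung foot 46 mm across under the arm, which comes down on the panel's far margin.
- screw: The clamp's screw. Origin on its vertical axis, 70 mm below the knob's middle; x along the knob's length. Clockwise from above (yaw falls) lowers it 8 mm a turn; it stays where left. It turns freely (about 0.04 N m) until the foot bites, 0.3 to 3.3 rad after the start; then each radian adds about 15 N on the panel and 0.15 N m. The right place lies 1 to 2.2 rad past the bite, at 0.12 to 0.4 N m.
- knob (a point): Middle of the knob, about 105 mm above the table: a dark wooden bar 56 mm long (the screw's x), 16 mm thick, 26 mm high, gripped from above across its thickness. In line means its length is parallel to the clamp's x, either way round. An in-line position passed before the foot bites is loose: go on half a turn. Half a turn past the right one presses over 45 N: too hard.
- tub: Bystander: small open white paint tub, 40 mm across, 22 mm high, standing on the plywood beside the panel. Origin under its centre.
- stylus: Bystander: thin wooden dotting stylus, 120 mm long, lying on the plywood on the other side of the panel. Origin under its middle.
- leaf_box: Bystander: flat white carton, 120 x 130 x 26 mm. Origin under its centre.
- varnish: Bystander: amber glass jar with a black cap, 52 mm across, 85 mm high. Origin under its centre.
- water: Bystander: clear water glass, 68 mm across, 85 mm high. Origin under its centre.
- fence: Dark wooden fence fixed on the holding board, 300 mm long (y), 16 mm thick, 26 mm high. Origin on the board's top (12 mm above the table), in the face that the panel meets; axes as the board's. When one corner of an askew panel meets it, the panel jams if pushed in the middle: push at the side that still stands off, and with 10 to 15 N it swings square. Do not drive the panel on it with over 25 N.
- cutter: Bystander: black craft knife, 150 x 22 x 12 mm. Origin under its middle.
- brush: Bystander: flat brush, 190 mm long, lying on the table. Origin under its middle.

How it is judged:
By the outcome, as a careful person would: the job done as asked, in the order asked, and still so for the second after the job is handed in, with the robot touching nothing.
It also fails if it takes over 70 s, if anything falls off the work surface, if the arm or the gripper's body presses on something with over 40 N, if the wrist force passes 120 N, or if a joint passes its speed limit or range.

## Working session

There is one attempt and no reset: what is moved stays moved. The work goes in short steps, Python scripts to look and compute and a tool call to move; the robot and the scene stay as the last step left them, time stands still between calls to the robot, and variables do not carry over. Pictures are saved under pics/ and viewed, at most 10 in all, crops included, and the job is handed in when it is done.

Besides the shell and the picture viewer there is one more tool, called after "Emit:" as name(argument=value, ...) on one line, values as JSON. jog_arm: Moves the arm, as the interface text tells. Its arguments: {"type":"object","properties":{"motion":{"type":"array"}},"required":["motion"]}

```bash
mkdir -p pics
cat > h.py <<'E'
from station import ctrl, viewer
import numpy as np, cv2
def cloud(cam,d):
    c=viewer.get_calibration(cam); v,u=np.mgrid[0:384,0:512]
    p=np.stack([(u-c["cx"])/c["fx"]*d,(v-c["cy"])/c["fy"]*d,d,np.ones_like(d)],-1)
    return (p@np.linalg.inv(c["camera_from_world"]).T)[...,:3]
def proj(cam,P):
    c=viewer.get_calibration(cam); q=c["camera_from_world"]@np.append(P,1)
    return c["fx"]*q[0]/q[2]+c["cx"],c["fy"]*q[1]/q[2]+c["cy"]
E
python3 - <<'E'
from h import *
ims=[]
for cam in("top","side"):
    im,d=viewer.camera(cam); np.save(cam+"_d.npy",d); np.save(cam+"_i.npy",im)
    cv2.imwrite(f"pics/{cam}0.png",cv2.resize(im[...,::-1],(800,600)))
    for n in("panel","jig","clamp","knob","fence","tub","stylus","leaf_box","varnish","water","screw"):
        r=viewer.place_of(n,cam); t=viewer.trace(n,cam)
        o=[]
        if t:
            P=cloud(cam,d)[t[0]["region"]&(d>0)]; 
            if len(P):
                rc=cv2.minAreaRect(P[:,:2].astype(np.float32)*1000); o=[np.round(x,1) for x in (np.array(rc[0]),np.array(rc[1]),rc[2],np.median(P[:,2])*1000)]
            np.save(f"{cam}_{n}.npy",t[0]["region"])
        print(cam,n,[(np.round(x["xyz"],3),round(x["confidence"],2)) for x in r[:2]],o)
print(ctrl.tip_extent,ctrl.get_state())
E
```

```text
top panel [(array([ 0.542, -0.031,  0.011]), 0.85)] [array([542.6, -31.6]), array([226.1, 166.5]), np.float64(83.8), np.float64(32.7)]
top jig [(array([ 0.648, -0.049,  0.001]), 0.73), (array([ 0.544, -0.029,  0.013]), 0.6)] [array([590.9, -42. ]), array([362.6, 294.4]), np.float64(83.1), np.float64(11.0)]
top clamp [(array([ 0.655, -0.053,  0.001]), 0.88), (array([ 0.655,  0.448, -0.001]), 0.45)] [array([659.5, -51. ]), array([ 54.3, 128. ]), np.float64(82.3), np.float64(76.3)]
top knob [(array([ 0.618, -0.041,  0.106]), 0.59), (array([ 0.625, -0.044,  0.041]), 0.26)] []
top fence [(array([ 0.657, -0.049,  0.012]), 0.68), (array([ 0.474, -0.418,  0.001]), 0.52)] [array([654.3, -49.2]), array([294.9,  35. ]), np.float64(82.6), np.float64(35.6)]
top tub [(array([0.628, 0.104, 0.013]), 0.49)] [array([630.8, 108.9]), array([44.6, 37.5]), np.float64(35.0), np.float64(25.7)]
top stylus [(array([ 0.53 , -0.194,  0.015]), 0.62)] []
top leaf_box [(array([0.65 , 0.447, 0.   ]), 0.79)] [array([660.5, 445.1]), array([133.3, 131.3]), np.float64(18.3), np.float64(25.1)]
top varnish [(array([ 0.47
[... 1736 characters left out ...]
oat64(103.1)]
0.019 {'time_s': 2.3, 'joint_pos': array([-7.98174571e+01,  1.26268086e+01,  8.74608322e+01,  4.00209852e-05,
        7.99120317e+01, -7.22534439e+00]), 'joint_vel': array([-0.02815495,  0.02180777, -0.02558438, -0.01529959,  0.02245709,
        0.0415894 ]), 'effort': array([-5.80576534e-05, -4.96832478e+01, -3.89724755e+01, -2.84958051e-04,
        8.94175864e-04,  2.23631486e-05]), 'ee_pos': array([ 0.18697459, -0.59637137,  0.2503233 ]), 'eef_rot': array([1.79999670e+02, 2.10804042e-06, 1.74078803e+01]), 'force': array([-0.36343811,  0.730101  ,  0.21856538]), 'moment': array([ 0.0410867 , -0.0464648 , -0.02270998]), 'grasp_force': 0.0, 'gripper_width': 0.08525462444574422}
```

View pics/top0.png

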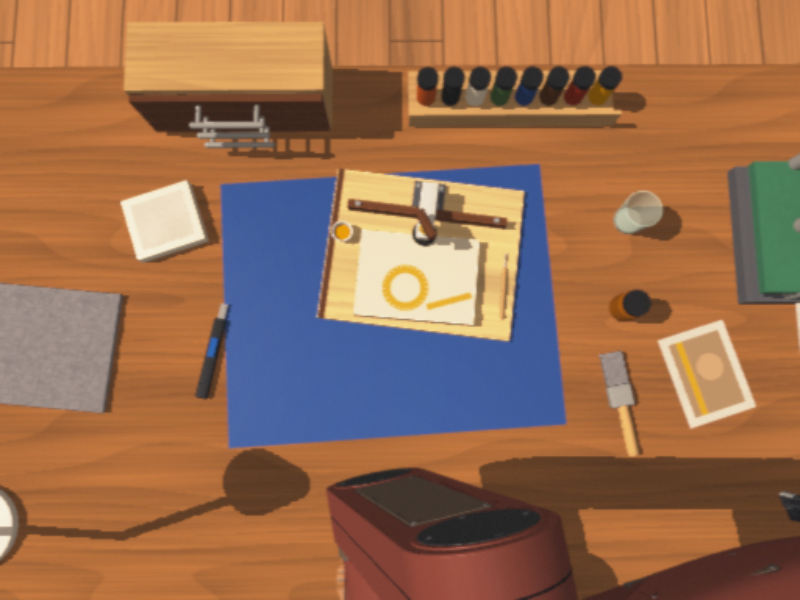

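View pics/side0.png

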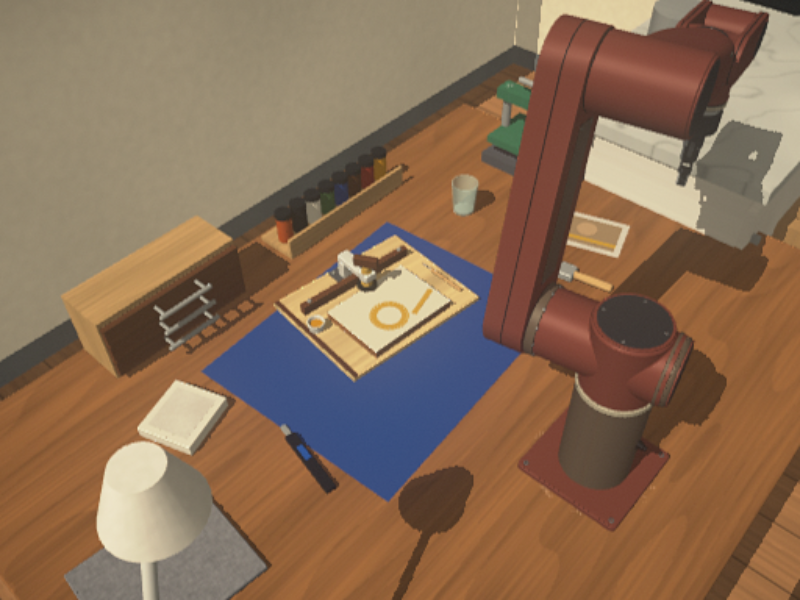

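```bash
cat >> h.py <<'E'
def rect(P):
    return cv2.minAreaRect((P*1000).astype(np.float32))
def lines(cam="top",im=None,d=None,reg=None,yaw=-7.3,o=(.655,-.051)):
    """panel near/far edges & fence in jig frame, by top-surface points"""
    P=cloud(cam,d); t=np.radians(yaw); e=np.array([np.cos(t),np.sin(t)]); n=np.array([-e[1],e[0]])
    q=P[...,:2]-o; return q@e,q@n,P[...,2]
E
python3 - <<'E'
from h import *
d=np.load("top_d.npy"); X,Y,Z=lines(d=d)
ok=d>0
jig=ok&(abs(Z-.012)<.006)&(abs(X+.065)<.2)&(abs(Y)<.25)
# panel top z .034 and far from fence
for y0 in np.arange(-.15,.16,.02):
    s=ok&(abs(Y-y0)<.006)
    pan=s&(abs(Z-.034)<.006)&(X<-.012)&(X>-.2); pl=s&(Z>.007)&(Z<.05)&(X>-.3)&(X<.2)
    fe=s&(abs(Z-.038)<.006)&(X>-.012)&(X<.06)
    f=lambda m:(round(X[m].min()*1e3,1),round(X[m].max()*1e3,1)) if m.sum()>2 else None
    print(round(y0,2),"panel",f(pan),"ply",f(pl),"fence",f(fe))
for x0 in np.arange(-.18,-.03,.03):
    s=ok&(abs(X-x0)<.006)
    m=s&(abs(Z-.034)<.006)&(abs(Y)<.15); pl=s&(Z>.007)&(Z<.05)&(abs(Y)<.25)
    print(round(x0,2),"panel y",Y[m].min()*1e3,Y[m].max()*1e3,"ply",Y[pl].min()*1e3,Y[pl].max()*1e3)
for cam in("top","side"):
    d=np.load(cam+"_d.npy"); P=cloud(cam,d)
    k=(d>0)&(P[...,2]>.108)&(P[...,2]<.13)&(np.hypot(P[...,0]-.62,P[...,1]+.045)<.05)
    print(cam,k.sum(),rect(P[k][:,:2]),np.median(P[k][:,2]))
E
```

```text
-0.15 panel None ply (np.float64(-209.8), np.float64(77.8)) fence (np.float64(-0.9), np.float64(14.4))
-0.13 panel None ply (np.float64(-211.1), np.float64(78.6)) fence (np.float64(-0.1), np.float64(15.1))
-0.11 panel (np.float64(-190.6), np.float64(-102.7)) ply (np.float64(-210.6), np.float64(78.5)) fence (np.float64(0.7), np.float64(13.4))
-0.09 panel (np.float64(-192.1), np.float64(-32.7)) ply (np.float64(-210.2), np.float64(78.3)) fence (np.float64(-0.6), np.float64(15.2))
-0.07 panel (np.float64(-192.5), np.float64(-33.0)) ply (np.float64(-210.2), np.float64(199.8)) fence (np.float64(-1.0), np.float64(15.3))
-0.05 panel (np.float64(-193.5), np.float64(-34.5)) ply (np.float64(-209.9), np.float64(200.0)) fence (np.float64(-0.1), np.float64(15.7))
-0.03 panel (np.float64(-193.9), np.float64(-33.6)) ply (np.float64(-276.0), np.float64(199.7)) fence (np.float64(0.0), np.float64(15.4))
-0.01 panel (np.float64(-194.0), np.float64(-48.0)) ply (np.float64(-208.9), np.float64(196.2)) fence None
0.01 panel (np.float64(-195.4), np.float64(-46.5)) ply (np.float64(-209.8), np.float64(193.3)) 
[... 1004 characters left out ...]
14522373926344 ply -178.20895071383168 240.19634717366392
-0.15 panel y -106.12915927300017 113.68434883973995 ply -178.87102038790334 180.38615008400916
-0.12 panel y -103.32076422087624 114.96316953123997 ply -179.00451109958718 180.80358369559053
-0.09 panel y -102.98741140273277 115.75192533166809 ply -179.12403807668534 179.37040530094612
-0.06 panel y -103.06358610966399 147.82857921163225 ply -178.86242626008917 180.29562277976643
top 127 ((621.0462036132812, -45.9058837890625), (55.53837966918945, 16.578327178955078), 27.794763565063477) 0.11768739175741572
side 85 ((618.7071533203125, -43.26910400390625), (56.2664680480957, 24.06707191467285), 16.149112701416016) 0.11733907493675444
```

The pictures agree with the networks. In the top view, the clamp and knob are at about (425, 220), the panel spans about (357–480, 230–325), the tub is at (343, 231), and the stylus is at (503, 285).
- **Jig:** yaw is −7.3° and the origin is (0.655, −0.051).
- **Panel:** it stands 33–40 mm short of the fence and is about 2° askew.
- **Knob:** it is at 35° to the arm.

The only in-line position that fits the bite limits is 215° clockwise. I'll move in to push now.

Emit:
jog_arm(motion=[[1,[0.306,0.749,0],[0,0,-0.0275]],[1,[0.306,0.749,0],[0,0,-0.0275]],[1,[0.306,0.749,0],[0,0,-0.0275]],[1,[0.306,0.749,0],[0,0,-0.0275]],[1,[0.306,0.749,0],[0,0,-0.0275]],[1,[0.306,0.749,0],[0,0,-0.0275]],[1,[0.306,0.749,0],[0,0,-0.0275]],[1,[0.306,0.749,0],[0,0,-0.0275]],[1,[0.306,0.749,0],[0,0,-0.0275]],[1,[0.306,0.749,0],[0,0,-0.0275]]])

```text
time_s: 3.13
ee_pos: [0.3097, -0.2954, 0.2505]
eef_rot: [180.0, -0.0, 4.9]
force: [0.7, -0.7, 0.1]
gripper_width: -0.0005
grasp_force: 0.0
```

Emit:
jog_arm(motion=[[1,[0.306,0.749,0],[0,0,-0.0275]],[1,[0.306,0.749,0],[0,0,-0.0275]],[1,[0.306,0.749,0],[0,0,-0.0275]],[1,[0.306,0.749,0],[0,0,-0.0275]],[1,[0.306,0.749,0],[0,0,-0.0275]],[1,[0.306,0.749,0],[0,0,-0.0275]],[1,[0.306,0.749,0],[0,0,-0.0275]],[1,[0.306,0.749,0],[0,0,-0.0275]],[1,[0.306,0.749,0],[0,0,-0.0275]],[1,[0.306,0.749,0],[0,0,-0.0275]]])

```text
time_s: 3.97
ee_pos: [0.4322, 0.0045, 0.2507]
eef_rot: [180.0, -0.1, -7.4]
force: [-0.1, 0.1, -0.6]
gripper_width: -0.0001
grasp_force: 0.0
```

Emit:
jog_arm(motion=[[1,[0,0,-0.7],[0,0,0]],[1,[0,0,-0.7],[0,0,0]],[1,[0,0,-0.7],[0,0,0]],[1,[0,0,-0.7],[0,0,0]],[1,[0,0,-0.7],[0,0,0]],[1,[0,0,-0.7],[0,0,0]],[1,[0,0,-0.7],[0,0,0]],[1,[0,0,-0.2],[0,0,0]],[1,[0,0,-0.15],[0,0,0]],[1,[0,0,-0.1],[0,0,0]]])

```text
time_s: 4.8
ee_pos: [0.4322, 0.0027, 0.0365]
eef_rot: [-180.0, -0.0, -7.3]
force: [0.2, 0.2, 0.2]
gripper_width: 0.0003
grasp_force: 0.0
```

Emit:
jog_arm(motion=[[1,[0.062,-0.008,0],[0,0,0]],[1,[0.062,-0.008,0],[0,0,0]],[1,[0.062,-0.008,0],[0,0,0]],[1,[0.062,-0.008,0],[0,0,0]],[1,[0.062,-0.008,0],[0,0,0]],[1,[0.062,-0.008,0],[0,0,0]],[1,[0.062,-0.008,0],[0,0,0]],[1,[0.062,-0.008,0],[0,0,0]],[1,[0.062,-0.008,0],[0,0,0]],[1,[0.062,-0.008,0],[0,0,0]]])

```text
time_s: 5.63
ee_pos: [0.4558, -0.0001, 0.036]
eef_rot: [-180.0, 0.1, -7.3]
force: [-2.8, 1.4, 4.0]
gripper_width: 0.0001
grasp_force: 1.9
```

```bash
cat >> h.py <<'E'
def gaps():
    im,d=viewer.camera("top"); X,Y,Z=lines(d=d); out={}
    for nm,sel in(("near",lambda x:x.min()),("far",lambda x:x.max())):
        ys=[];xs=[]
        for y0 in np.arange(-.09,.101,.01):
            m=(d>0)&(abs(Y-y0)<.006)&(abs(Z-.034)<.005)&(X<-.003 )&(X>-.21)
            if m.sum()>5: ys.append(y0); xs.append(sel(X[m])*1e3)
        xs=np.array(xs);ys=np.array(ys); k=abs(xs-np.median(xs))<6
        f=np.polyfit(ys[k],xs[k],1); out[nm]=(round(np.degrees(np.arctan(-f[0]/1e3)),2),round(f[1],1),k.sum())
    return out,im,d
E
python3 -c "
from h import *
print(gaps()[0]); s=ctrl.get_state(); print(s['force'],s['ee_pos'])"
```

```text
{'near': (np.float64(-0.58), np.float64(-97.2), np.int64(13)), 'far': (np.float64(1.55), np.float64(-32.4), np.int64(17))}
[-0.3659102   0.60480514 -0.20071602] [ 4.56531667e-01 -3.04807198e-04  3.60799369e-02]
```

Emit:
jog_arm(motion=[[1,[0.05,-0.0064,0],[0,0,0]],[1,[0.05,-0.0064,0],[0,0,0]],[1,[0.05,-0.0064,0],[0,0,0]],[1,[0.05,-0.0064,0],[0,0,0]],[1,[0.05,-0.0064,0],[0,0,0]],[1,[0.05,-0.0064,0],[0,0,0]],[1,[0.05,-0.0064,0],[0,0,0]],[1,[0.05,-0.0064,0],[0,0,0]],[1,[0.05,-0.0064,0],[0,0,0]],[1,[0.05,-0.0064,0],[0,0,0]]])

```text
time_s: 6.52
ee_pos: [0.4768, -0.003, 0.0363]
eef_rot: [-180.0, 0.0, -7.3]
force: [-2.6, 0.5, -1.8]
gripper_width: 0.0
grasp_force: 0.7
```

```bash
python3 -c "
from h import *
print(gaps()[0]); s=ctrl.get_state(); print(s['force'],s['ee_pos'])"
```

```text
{'near': (np.float64(-0.78), np.float64(-68.9), np.int64(13)), 'far': (np.float64(-1.01), np.float64(-12.4), np.int64(18))}
[-0.84786666 -0.33668858 -0.81264671] [ 0.47720528 -0.00304193  0.03642604]
```

Emit:
jog_arm(motion=[[1,[-0.124,0.016,0],[0,0,0]],[1,[-0.034,-0.265,0],[0,0,0]],[1,[-0.034,-0.265,0],[0,0,0]],[1,[-0.034,-0.265,0],[0,0,0]],[1,[0.05,-0.0064,0],[0,0,0]],[1,[0.05,-0.0064,0],[0,0,0]],[1,[0.05,-0.0064,0],[0,0,0]],[1,[0.05,-0.0064,0],[0,0,0]],[1,[0.05,-0.0064,0],[0,0,0]],[1,[0.05,-0.0064,0],[0,0,0]]])

```text
time_s: 7.4
ee_pos: [0.4792, -0.0353, 0.0361]
eef_rot: [-180.0, 0.1, -7.3]
force: [-2.8, 0.0, 1.3]
gripper_width: -0.0
grasp_force: 1.6
```

```bash
python3 -c "
from h import *
print(gaps()[0]); s=ctrl.get_state(); print(s['force'],s['ee_pos'])"
```

```text
{'near': (np.float64(-1.22), np.float64(-60.6), np.int64(12)), 'far': (np.float64(-0.69), np.float64(-5.7), np.int64(17))}
[-0.39238964  0.77947934 -1.39970844] [ 0.47988152 -0.03537772  0.036173  ]
```

Emit:
jog_arm(motion=[[1,[0.025,-0.0032,0],[0,0,0]],[1,[0.025,-0.0032,0],[0,0,0]],[1,[0.025,-0.0032,0],[0,0,0]],[1,[0.025,-0.0032,0],[0,0,0]]])

```text
time_s: 7.78
ee_pos: [0.4836, -0.036, 0.0361]
eef_rot: [-180.0, -0.0, -7.3]
force: [-1.2, 0.2, -1.0]
gripper_width: 0.0001
grasp_force: 0.9
```

Emit:
jog_arm(motion=[[1,[0.0125,-0.0016,0],[0,0,0]],[1,[0.0125,-0.0016,0],[0,0,0]]])

```text
time_s: 7.95
ee_pos: [0.4838, -0.0361, 0.0361]
eef_rot: [-180.0, 0.1, -7.3]
force: [-7.2, -0.1, 3.9]
gripper_width: 0.0003
grasp_force: 3.4
```

```bash
python3 -c "
from h import *
print(gaps()[0]); s=ctrl.get_state(); print(s['force'],s['ee_pos'])"
```

```text
{'near': (np.float64(0.12), np.float64(-56.6), np.int64(11)), 'far': (np.float64(-0.05), np.float64(-3.8), np.int64(17))}
[-5.04240304  0.21783654  2.4082285 ] [ 0.48376611 -0.03616665  0.03610583]
```

Emit:
jog_arm(motion=[[1,[0.0125,-0.0016,0],[0,0,0]],[1,[0.0125,-0.0016,0],[0,0,0]]])

```text
time_s: 8.17
ee_pos: [0.4839, -0.0362, 0.0361]
eef_rot: [-180.0, 0.2, -7.3]
force: [-11.4, 0.5, 8.0]
gripper_width: -0.0001
grasp_force: 5.1
```

Emit:
jog_arm(motion=[[1,[-0.124,0.016,0],[0,0,0]],[1,[-0.05,-0.4,0],[0,0,0]],[1,[-0.05,-0.4,0],[0,0,0]],[1,[-0.05,-0.4,0],[0,0,0]],[1,[0.05,-0.0064,0],[0,0,0]],[1,[0.05,-0.0064,0],[0,0,0]],[1,[0.0125,-0.0016,0],[0,0,0]]])

```text
time_s: 8.75
ee_pos: [0.4777, -0.0845, 0.036]
eef_rot: [180.0, 0.2, -7.4]
force: [-8.5, -1.6, 3.7]
gripper_width: 0.0
grasp_force: 4.0
```

Emit:
jog_arm(motion=[[1,[0.0125,-0.0016,0],[0,0,0]],[1,[0.0125,-0.0016,0],[0,0,0]]])

```text
time_s: 8.92
ee_pos: [0.4778, -0.0841, 0.0357]
eef_rot: [180.0, 0.3, -7.3]
force: [-11.3, -3.2, 8.0]
gripper_width: -0.0001
grasp_force: 5.7
```

Emit:
jog_arm(motion=[[1,[-0.124,0.016,0],[0,0,0]],[1,[0.0635,0.496,0],[0,0,0]],[1,[0.0635,0.496,0],[0,0,0]],[1,[0.0635,0.496,0],[0,0,0]],[1,[0.0635,0.496,0],[0,0,0]],[1,[0.0635,0.496,0],[0,0,0]],[1,[0.05,-0.0064,0],[0,0,0]],[1,[0.05,-0.0064,0],[0,0,0]],[1,[0.0125,-0.0016,0],[0,0,0]]])

```text
time_s: 9.67
ee_pos: [0.4909, 0.0159, 0.0358]
eef_rot: [-179.9, 0.2, -7.3]
force: [-6.2, 4.8, 3.1]
gripper_width: 0.0001
grasp_force: 3.2
```

Emit:
jog_arm(motion=[[1,[0.0125,-0.0016,0],[0,0,0]],[1,[0.0125,-0.0016,0],[0,0,0]]])

```text
time_s: 9.83
ee_pos: [0.4909, 0.0154, 0.0354]
eef_rot: [-179.9, 0.3, -7.3]
force: [-9.3, 5.3, 6.0]
gripper_width: -0.0001
grasp_force: 4.9
```

Emit:
jog_arm(motion=[[1,[-0.1,0.013,0],[0,0,0]],[1,[-0.5,0.065,0],[0,0,0]],[0,[0,0,0.7],[0,0,0]],[0,[0,0,0.7],[0,0,0]],[0,[0,0,0.7],[0,0,0]],[0,[0,0,0.7],[0,0,0]],[0,[0,0,0.7],[0,0,0]],[0,[0,0,0.7],[0,0,0]]])

```text
time_s: 10.5
ee_pos: [0.4696, 0.0172, 0.2061]
eef_rot: [180.0, -0.1, -7.4]
force: [1.1, 0.7, -0.3]
gripper_width: 0.072
grasp_force: 0.0
```

Run:
```python
from h import *
o,im,d=gaps(); print(o)
X,Y,Z=lines(d=d)
for y0 in np.arange(-.09,.1,.02):
    m=(d>0)&(abs(Y-y0)<.006)&(abs(Z-.034)<.007)&(X>-.22)&(X<.05)
    x=np.sort(X[m])*1e3; g=np.diff(x); i=g.argmax(); print(round(y0,2),x[0].round(1),x[-1].round(1),"biggest hole",x[i].round(1),x[i+1].round(1))
cv2.imwrite("pics/top1.png",cv2.resize(im[90:230,190:350,::-1],(800,700))[:600])
P=cloud("top",d); k=(d>0)&(P[...,2]>.108)&(P[...,2]<.13)&(np.hypot(P[...,0]-.62,P[...,1]+.045)<.05)
print(k.sum(),rect(P[k][:,:2])); s=ctrl.get_state(); print(s["joint_pos"],s["ee_pos"],s["eef_rot"])
```

```text
{'near': (np.float64(2.67), np.float64(-19.4), np.int64(10)), 'far': (np.float64(-0.01), np.float64(-3.6), np.int64(17))}
-0.09 -160.5 14.5 biggest hole -21.6 -18.9
-0.07 -160.2 14.5 biggest hole -80.6 -77.7
-0.05 -159.3 15.5 biggest hole -4.8 -2.0
-0.03 -17.0 16.3 biggest hole 0.6 3.2
-0.01 -137.8 13.9 biggest hole -137.8 -65.9Traceback (most recent call last):
  File "<stdin>", line 6, in <module>
ValueError: attempt to get argmax of an empty sequence
```

Run:
```python
from h import *
im,d=viewer.camera("side")
X,Y,Z=lines("side",d=d)
for y0 in np.arange(-.09,.11,.02):
    m=(d>0)&(abs(Y-y0)<.006)&(abs(Z-.034)<.007)&(X>-.22)&(X<.05)
    if m.sum()>5: x=np.sort(X[m])*1e3; print(round(y0,2),x[0].round(1),x[-1].round(1),"max z",Z[m].max())
u,v=proj("side",[.61,-.04,.04]); u,v=int(u),int(v); print(u,v)
cv2.imwrite("pics/side1.png",cv2.resize(im[v-60:v+60,u-80:u+80,::-1],(800,600)))
s=ctrl.get_state(); print(s["joint_pos"],s["ee_pos"],s["eef_rot"])
```

```text
-0.09 -162.5 -6.4 max z 0.0403878508002673
-0.07 -165.9 5.9 max z 0.040580271245575394
-0.05 -166.0 -34.7 max z 0.03979192451425573
-0.03 -162.8 -57.5 max z 0.0390958466729896
-0.01 -164.7 30.8 max z 0.039169565868788725
0.01 -161.5 46.4 max z 0.04093389809205661
0.03 -163.1 16.1 max z 0.04048057985370934
0.05 -162.1 18.5 max z 0.04047807099950451
0.07 -164.5 13.4 max z 0.04005779171467516
0.09 -163.0 13.3 max z 0.04046185372017397
235 183
[-7.52137403e+00 -7.20471906e+00  1.12432290e+02 -1.25275052e-02
  7.41139647e+01  8.98561605e+01] [0.47296968 0.01676819 0.21015538] [179.98625845  -0.65843123  -7.37409569]
```

View pics/side1.png

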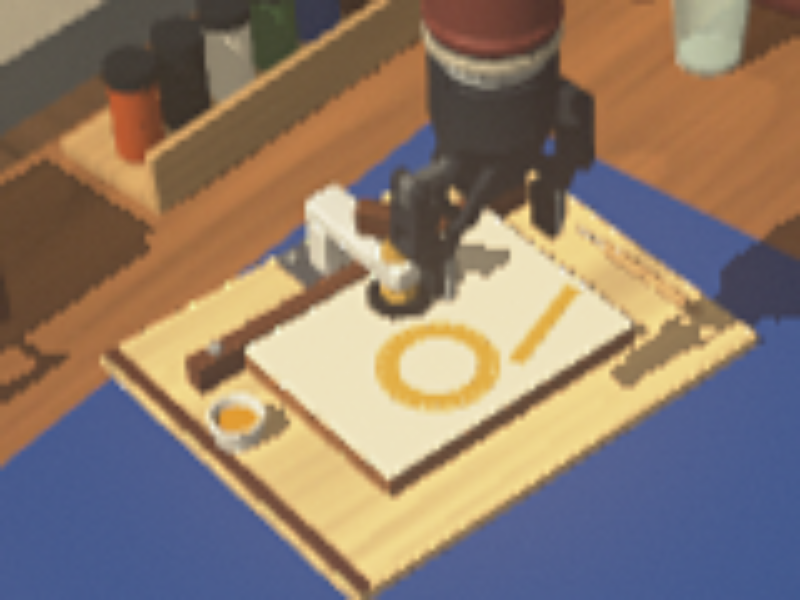

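Emit:
jog_arm(motion=[[0,[0.371,-0.158,0],[0,0,0.154]],[0,[0.371,-0.158,0],[0,0,0.154]],[0,[0.371,-0.158,0],[0,0,0.154]],[0,[0.371,-0.158,0],[0,0,0.154]],[0,[0.371,-0.158,0],[0,0,0.154]],[0,[0.371,-0.158,0],[0,0,0.154]],[0,[0.371,-0.158,0],[0,0,0.154]],[0,[0.371,-0.158,0],[0,0,0.154]],[0,[0.371,-0.158,0],[0,0,0.154]],[0,[0.371,-0.158,0],[0,0,0.154]]])

```text
time_s: 11.43
ee_pos: [0.6184, -0.0464, 0.2034]
eef_rot: [180.0, 0.0, 62.3]
force: [0.3, 0.3, 0.1]
gripper_width: 0.0855
grasp_force: 0.0
```

Emit:
jog_arm(motion=[[0,[0,0,0],[0,0,0.154]],[0,[0,0,0],[0,0,0.154]],[0,[0,0,0],[0,0,0.154]],[0,[0,0,0],[0,0,0.154]],[0,[0,0,0],[0,0,0.154]],[0,[0,0,0],[0,0,0.154]],[0,[0,0,0],[0,0,0.154]],[0,[0,0,0],[0,0,0.154]],[0,[0,0,0],[0,0,0.154]],[0,[0,0,0],[0,0,0.154]]])

```text
time_s: 12.27
ee_pos: [0.6176, -0.0461, 0.2034]
eef_rot: [-180.0, 0.0, 131.6]
force: [0.1, 0.5, -0.3]
gripper_width: 0.0858
grasp_force: 0.0
```

Emit:
jog_arm(motion=[[0,[0,0,0],[0,0,0.154]],[0,[0,0,0],[0,0,0.154]],[0,[0,0,0],[0,0,0.154]],[0,[0,0,0],[0,0,0.154]],[0,[0,0,0],[0,0,0.154]],[0,[0,0,0],[0,0,0.154]],[0,[0,0,0],[0,0,0.154]],[0,[0,0,0],[0,0,0.154]],[0,[0,0,0],[0,0,0.154]],[0,[0,0,0],[0,0,0.154]]])

```text
time_s: 13.1
ee_pos: [0.6176, -0.0461, 0.2034]
eef_rot: [-180.0, -0.0, -159.1]
force: [-0.1, -0.5, 0.5]
gripper_width: 0.0855
grasp_force: 0.0
```

Emit:
jog_arm(motion=[[0,[0,0,0],[0,0,0.154]],[0,[0,0,0],[0,0,0]]])

```text
time_s: 13.27
ee_pos: [0.6176, -0.046, 0.2035]
eef_rot: [-180.0, -0.0, -152.3]
force: [-0.3, 0.2, -0.4]
gripper_width: 0.0856
grasp_force: 0.0
```

Emit:
jog_arm(motion=[[0,[0.092,-0.01,-0.4],[0,0,0]],[0,[0,0,-0.5],[0,0,0]],[0,[0,0,-0.5],[0,0,0]],[0,[0,0,-0.4],[0,0,0]],[0,[0,0,-0.3],[0,0,0]],[0,[0,0,-0.26],[0,0,0]],[0,[0,0,0],[0,0,0]]])

```text
time_s: 13.85
ee_pos: [0.6198, -0.0458, 0.1071]
eef_rot: [179.9, -0.2, -152.6]
force: [-1.0, -0.5, 0.8]
gripper_width: 0.0853
grasp_force: 0.0
```

Emit:
jog_arm(motion=[[1,[0,0,0],[0,0,0]],[1,[0,0,0],[0,0,0]],[1,[0,0,0],[0,0,0]],[1,[0,0,0],[0,0,0]],[1,[0,0,0],[0,0,0]],[1,[0,0,0],[0,0,0]],[1,[0,0,0],[0,0,0]],[1,[0,0,0],[0,0,0]],[1,[0,0,0],[0,0,0]],[1,[0,0,0],[0,0,0]]])

```text
time_s: 14.68
ee_pos: [0.6218, -0.0457, 0.1107]
eef_rot: [-180.0, 0.1, -152.5]
force: [-2.0, 1.5, 6.7]
gripper_width: 0.0146
grasp_force: 60.1
```

```bash
python3 -c "
from h import *
s=ctrl.get_state(); print(s)"
```

```text
{'time_s': 14.6833, 'joint_pos': array([-1.14542357e+01,  1.99110438e+01,  9.43064805e+01,  1.63715420e-02,
        6.57265518e+01, -1.28946909e+02]), 'joint_vel': array([ 0.01084532, -0.0631219 , -0.07834093,  0.02360658,  0.10074077,
       -0.05396811]), 'effort': array([ -0.62469799, -48.70825768, -33.46471667,  -0.29277591,
        -0.60079046,  -0.05084431]), 'ee_pos': array([ 0.62179416, -0.0457074 ,  0.11073959]), 'eef_rot': array([-1.79976459e+02,  5.28784494e-02, -1.52514038e+02]), 'force': array([-1.95003528,  1.45365443,  6.71973924]), 'moment': array([ 0.28499466,  0.33220294, -0.10085812]), 'grasp_force': 60.08671849966049, 'gripper_width': 0.014630394916969875}
```

Emit:
jog_arm(motion=[[1,[0,0,-0.0028],[0,0,-0.111]],[1,[0,0,-0.0028],[0,0,-0.111]],[1,[0,0,-0.0028],[0,0,-0.111]],[1,[0,0,-0.0028],[0,0,-0.111]],[1,[0,0,-0.0028],[0,0,-0.111]],[1,[0,0,-0.0028],[0,0,-0.111]],[1,[0,0,-0.0028],[0,0,-0.111]],[1,[0,0,-0.0028],[0,0,-0.111]],[1,[0,0,-0.0028],[0,0,-0.111]],[1,[0,0,-0.0028],[0,0,-0.111]]])

```text
time_s: 15.52
ee_pos: [0.6218, -0.0464, 0.1096]
eef_rot: [-180.0, 0.1, 157.3]
force: [-2.2, -1.1, 5.9]
gripper_width: 0.0151
grasp_force: 60.1
```

```bash
cat > s.py <<'E'
from h import *
s=ctrl.get_state(); print(*[(k,np.round(s[k],4)) for k in("time_s","ee_pos","eef_rot","force","moment","joint_pos","effort","gripper_width")])
E
python3 s.py
```

```text
('time_s', np.float64(15.5167)) ('ee_pos', array([ 0.6218, -0.0464,  0.1096])) ('eef_rot', array([-1.799621e+02,  7.610000e-02,  1.572987e+02])) ('force', array([-2.1822, -1.0574,  5.8945])) ('moment', array([-0.2541,  0.3354,  0.0349])) ('joint_pos', array([-1.14812e+01,  1.99910e+01,  9.43337e+01, -5.71000e-02,
        6.56080e+01, -7.87563e+01])) ('effort', array([  0.7021, -48.765 , -33.3547,   0.5029,  -0.5354,  -1.3449])) ('gripper_width', np.float64(0.0151))
```

Emit:
jog_arm(motion=[[1,[0,0,-0.0028],[0,0,-0.111]],[1,[0,0,-0.0028],[0,0,-0.111]],[1,[0,0,-0.0028],[0,0,-0.111]],[1,[0,0,-0.0028],[0,0,-0.111]],[1,[0,0,-0.0028],[0,0,-0.111]],[1,[0,0,-0.0028],[0,0,-0.111]],[1,[0,0,-0.0028],[0,0,-0.111]],[1,[0,0,-0.0028],[0,0,-0.111]]])

```text
time_s: 16.18
ee_pos: [0.6214, -0.0467, 0.1087]
eef_rot: [-180.0, 0.1, 117.3]
force: [-2.3, -2.4, 5.8]
gripper_width: 0.0148
grasp_force: 60.3
```

```bash
python3 s.py
```

```text
('time_s', np.float64(16.1833)) ('ee_pos', array([ 0.6214, -0.0467,  0.1087])) ('eef_rot', array([-1.799562e+02,  7.970000e-02,  1.173371e+02])) ('force', array([-2.2747, -2.4172,  5.8086])) ('moment', array([-0.4323,  0.7013,  0.011 ])) ('joint_pos', array([-11.4994,  20.0477,  94.3705,  -0.0984,  65.566 , -38.7957])) ('effort', array([  1.4315, -48.42  , -33.6402,   0.927 ,  -1.0367,  -1.3447])) ('gripper_width', np.float64(0.0148))
```

Emit:
jog_arm(motion=[[1,[0,0,-0.0028],[0,0,-0.111]],[1,[0,0,-0.0028],[0,0,-0.111]],[1,[0,0,-0.0028],[0,0,-0.111]],[1,[0,0,-0.0028],[0,0,-0.111]],[1,[0,0,-0.0028],[0,0,-0.111]],[1,[0,0,-0.0028],[0,0,-0.111]]])

```text
time_s: 16.68
ee_pos: [0.621, -0.0467, 0.108]
eef_rot: [-179.9, 0.1, 87.4]
force: [-4.6, -2.8, 8.1]
gripper_width: 0.0152
grasp_force: 60.5
```

```bash
python3 s.py
```

```text
('time_s', np.float64(16.6833)) ('ee_pos', array([ 0.621 , -0.0467,  0.108 ])) ('eef_rot', array([-1.799474e+02,  9.230000e-02,  8.736820e+01])) ('force', array([-4.6094, -2.7901,  8.1042])) ('moment', array([-0.3739,  0.9758, -0.0023])) ('joint_pos', array([-11.503 ,  20.0866,  94.4028,  -0.1091,  65.5484,  -8.826 ])) ('effort', array([  1.5332, -48.0505, -33.9597,   1.0099,  -1.5517,  -1.3454])) ('gripper_width', np.float64(0.0152))
```

Emit:
jog_arm(motion=[[1,[0,0,-0.0028],[0,0,-0.111]],[1,[0,0,-0.0028],[0,0,-0.111]],[1,[0,0,-0.0028],[0,0,-0.111]],[1,[0,0,-0.0028],[0,0,-0.111]],[1,[0,0,-0.0028],[0,0,-0.111]],[1,[0,0,-0.0028],[0,0,-0.111]]])

```text
time_s: 17.18
ee_pos: [0.6207, -0.0466, 0.1074]
eef_rot: [-180.0, 0.1, 57.4]
force: [-6.6, -0.4, 9.3]
gripper_width: 0.0151
grasp_force: 60.6
```

```bash
python3 s.py
```

```text
('time_s', np.float64(17.1833)) ('ee_pos', array([ 0.6207, -0.0466,  0.1074])) ('eef_rot', array([-1.799502e+02,  1.185000e-01,  5.740740e+01])) ('force', array([-6.6315, -0.368 ,  9.3062])) ('moment', array([-0.2401,  1.2995,  0.1374])) ('joint_pos', array([-11.4968,  20.1217,  94.4329,  -0.1018,  65.5345,  21.138 ])) ('effort', array([  1.1555, -47.3721, -34.1573,   0.9137,  -2.1228,  -1.2614])) ('gripper_width', np.float64(0.0151))
```

Emit:
jog_arm(motion=[[1,[-0.01,0,-0.0028],[0,0,-0.111]],[1,[-0.01,0,-0.0028],[0,0,-0.111]],[1,[0,0,-0.0028],[0,0,-0.111]],[1,[0,0,-0.0028],[0,0,-0.111]],[1,[0,0,-0.0028],[0,0,-0.111]],[1,[0,0,-0.0028],[0,0,-0.111]]])

```text
time_s: 17.68
ee_pos: [0.6203, -0.0463, 0.1069]
eef_rot: [180.0, 0.1, 27.5]
force: [-4.4, 0.4, 10.1]
gripper_width: 0.0151
grasp_force: 60.5
```

```bash
python3 s.py
```

```text
('time_s', np.float64(17.6833)) ('ee_pos', array([ 0.6203, -0.0463,  0.1069])) ('eef_rot', array([1.79975e+02, 6.40000e-02, 2.74504e+01])) ('force', array([-4.4091,  0.4403, 10.0972])) ('moment', array([-0.0138,  0.9884,  0.2431])) ('joint_pos', array([-1.14951e+01,  2.00690e+01,  9.45619e+01, -6.56000e-02,
        6.54032e+01,  5.10818e+01])) ('effort', array([  0.3042, -47.3212, -33.6767,   0.5076,  -1.7386,  -1.1559])) ('gripper_width', np.float64(0.0151))
```

Emit:
jog_arm(motion=[[1,[0,0,-0.0028],[0,0,-0.111]],[1,[0,0,-0.0028],[0,0,-0.111]],[1,[0,0,-0.0028],[0,0,-0.111]],[1,[0,0,-0.0028],[0,0,-0.111]],[1,[0,0,-0.0028],[0,0,-0.111]],[1,[0,0,-0.0028],[0,0,-0.111]],[1,[0,0,-0.0028],[0,0,-0.105]],[1,[0,0,0],[0,0,0]]])

```text
time_s: 18.35
ee_pos: [0.6203, -0.0458, 0.1063]
eef_rot: [180.0, 0.0, -7.3]
force: [-5.0, 0.1, 10.5]
gripper_width: 0.0151
grasp_force: 61.2
```

```bash
python3 s.py
```

```text
('time_s', np.float64(18.35)) ('ee_pos', array([ 0.6203, -0.0458,  0.1063])) ('eef_rot', array([ 1.799834e+02,  4.310000e-02, -7.261500e+00])) ('force', array([-5.0109,  0.1138, 10.5195])) ('moment', array([ 0.171 ,  1.0518, -0.2379])) ('joint_pos', array([-1.14738e+01,  2.01113e+01,  9.45822e+01, -2.17000e-02,
        6.53482e+01,  8.57968e+01])) ('effort', array([ 8.59000e-02, -4.68966e+01, -3.36409e+01, -7.10000e-03,
       -1.96080e+00,  8.32600e-01])) ('gripper_width', np.float64(0.0151))
```

Emit:
jog_arm(motion=[[0,[0,0,0],[0,0,0]],[0,[0,0,0],[0,0,0]],[0,[0,0,0],[0,0,0]],[0,[0,0,0],[0,0,0]],[0,[0,0,0],[0,0,0]],[0,[0,0,0],[0,0,0]],[0,[0,0,0.3],[0,0,0]],[0,[0,0,0.6],[0,0,0]],[0,[0,0,0.7],[0,0,0]],[0,[0,0,0.7],[0,0,0]]])

```text
time_s: 19.18
ee_pos: [0.6202, -0.0457, 0.1984]
eef_rot: [-180.0, 0.1, -7.0]
force: [0.6, -0.1, -0.3]
gripper_width: 0.0855
grasp_force: 0.0
```

Emit:
jog_arm(motion=[[0,[-0.3,-0.6,0.4],[0,0,0]],[0,[-0.3,-0.7,0.2],[0,0,0]],[0,[-0.3,-0.7,0],[0,0,0]],[0,[-0.3,-0.7,0],[0,0,0]],[0,[-0.3,-0.7,0],[0,0,0]],[0,[-0.3,-0.7,0],[0,0,0]],[0,[-0.3,-0.7,0],[0,0,0]],[0,[-0.3,-0.7,0],[0,0,0]],[0,[-0.3,-0.7,0],[0,0,0]],[0,[-0.3,-0.7,0],[0,0,0]]])

```text
time_s: 20.02
ee_pos: [0.5, -0.3232, 0.2223]
eef_rot: [180.0, -0.1, -7.0]
force: [-0.2, -0.8, 0.6]
gripper_width: 0.0855
grasp_force: 0.0
```

Run:
```python
from h import *
o,im,d=gaps(); print(o)
X,Y,Z=lines(d=d)
for y0 in np.arange(-.09,.11,.02):
    m=(d>0)&(abs(Y-y0)<.006)&(abs(Z-.034)<.007)&(X>-.22)&(X<.05)
    if m.sum()>5:
        x=np.sort(X[m])*1e3; g=np.diff(x[x>-25]); print(round(y0,2),x[0].round(1),x[-1].round(1),len(g) and g.max())
cv2.imwrite("pics/top2.png",cv2.resize(im[95:225,200:350,::-1],(690,598),interpolation=cv2.INTER_CUBIC))
P=cloud("top",d); k=(d>0)&(P[...,2]>.1)&(P[...,2]<.13)&(np.hypot(P[...,0]-.62,P[...,1]+.045)<.05)
print(k.sum(),rect(P[k][:,:2]),np.median(P[k][:,2]))
for n in("tub","stylus"): print(n,[(np.round(r["xyz"],3),r["confidence"]) for r in viewer.place_of(n,"top")[:1]])
print(ctrl.get_state()["ee_pos"])
```

```text
{'near': (np.float64(-0.34), np.float64(-159.8), np.int64(20)), 'far': (np.float64(0.05), np.float64(-3.5), np.int64(17))}
-0.09 -160.7 14.5 2.6050257058201822
-0.07 -160.6 14.6 2.2996276287055064
-0.05 -159.3 14.6 2.5675597613851853
-0.03 -159.1 15.6 2.634949675082474
-0.01 -160.1 14.3 22.961767044847484
0.01 -160.0 7.5 3.0863658197329027
0.03 -159.9 15.1 2.3977292798887007
0.05 -159.6 15.5 2.6484365588174006
0.07 -160.0 16.8 1.7564668863182966
0.09 -158.9 15.6 1.9907702714992261
121 ((621.22314453125, -45.72479248046875), (15.7449951171875, 56.416385650634766), 81.79253387451172) 0.11348999064503396
tub [(array([0.629, 0.103, 0.012]), 0.7)]
stylus [(array([ 0.531, -0.192,  0.014]), 0.59)]
[ 0.49976179 -0.32379151  0.2220282 ]
```

View pics/top2.png

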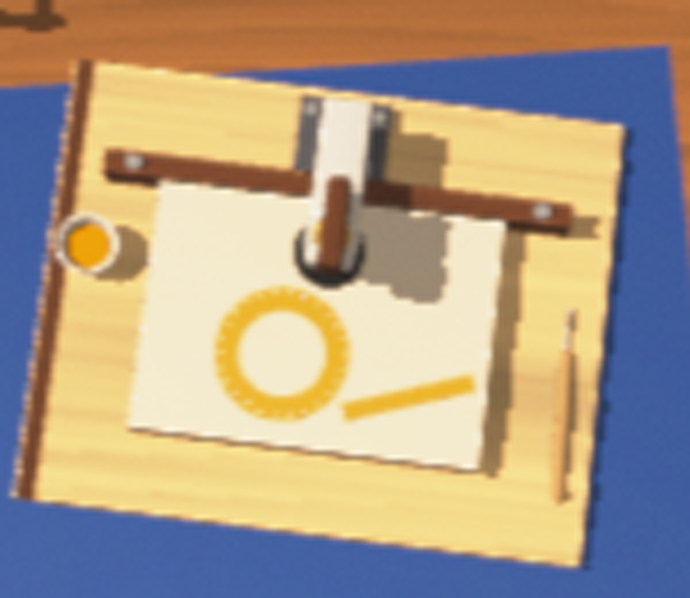

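The picture shows the panel's far edge flush on the fence (left end about (158, 180), right end about (505, 218)). The knob lies in line with the arm at about (335, 225), and the foot is down on the panel. The tub and stylus haven't moved. I'll hand the job in now.

```bash
python3 -c "
from station import ctrl
print(ctrl.close_job())"
```

```text
the job is handed in; nothing more can be done
None
```

The panel is flush along the fence and gripped: I turned the clamp 215° clockwise, with the bite at roughly 130°, leaving the knob within about 1° of in line with the arm; I let go, the tub and stylus measured unmoved, and I handed the job in at about 20 s.

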